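Sweep the breakages off the ware board into the scrap tray

ROBOT

A 6-joint arm with a two-finger parallel gripper is mounted at the origin on the work surface. World frame = base frame: x ahead of the robot, y to its left, z up, the work surface at z = 0. Lengths are in mm, angles in rad, forces in N, time in s.
With the tool pointing down it reaches from about 400 to 925 mm from the base axis. Payload 12.5 kg.
Tool frame: the origin (TCP) lies at the very end of the fingers, on their centre line; the grasp point (between the pads) lies 19 mm behind it; z points along the fingers, y is the line along which they close (so a half turn about z gives the same grasp; the last joint's range is limited). The gripper opens to 95 mm and grips with 3 to 60 N. Pads are 20 mm wide; open, the fingers measure 119 mm over their backs; the gripper's body (75 mm by 180 mm) begins 59 mm behind the grasp point.
Start: joints at [1.036, 0.491, 1.559, -0, 1.092, -0.106], TCP at [259.849, 568.441, 214.661] pointing down, gripper open.
Joint ranges: [-3.1, 3.1], [-0.84, 2.19], [0.05, 2.79], [-1.13, 4.28], [0.06, 2.93], [-2.69, 2.69]. Speed limits (rad/s): [2.22, 2.22, 2.79, 3.14, 3.14, 3.14].

INTERFACE

Orientations are given as [roll, pitch, yaw] about the fixed x, y, z axes, in that order (R = Rz(yaw) Ry(pitch) Rx(roll)).
In Python, from cell import state, imaging, env, spot_in, mark_of gives the robot as it stands. The module is installed in compiled form; this text tells all that it offers.
- The arm moves only by the tool step_arm, never from a script. Its argument "increments" is a list of rows, each an object with "slide": the shift along the tool's x, y, z in m, a list of three; "roll": the turn about the tool's z in rad. A call has 1 to 5 rows; each row is the pose to reach, as a shift and turn from the pose commanded when the call began, along the tool's axes at that moment; what a row does not reach only later rows make up. A row lasts 1/8 s, in which the tool goes at most 62.5 mm and 10.7 degrees, less where a joint would pass 70% of its speed; a pose out of reach is approached as far as the arm can. A call with a gripper value outside its range is refused whole. "fingers" is the opening, from 0 (shut) to 1 (fully open), set as the call begins (left out, the last holds). The fingers move at their own pace and stop on an object; the grip force is fixed at half the most. Time passes only in rows, so rows that repeat a pose let the fingers close. It gives the time, the measured TCP pose, the force, the opening and the grip force at its end, in the units of the state.
- state(): the state, without advancing time (a new reading comes with each control period).
- imaging.read_camera(name): name is "side" or "top" or "wrist"; returns a dict with "color" (400x640x3 uint8, red, green, blue), "z_map" (400x640 float32, mm along the optical axis (not along the pixel's ray), 0 where there is no reading), "intrinsics" (3x3 intrinsics, pixels), "camera_from_world" (4x4, takes a point from world to camera coordinates). Camera axes: x right, y up, looking along -z (the intrinsics and any distortion apply to the point x, -y, -z); pixel columns grow to the right and rows downward; lengths in mm; the calibration is good to about 2 mm. The wrist camera is an equidistant fisheye: a pixel r from the principal point sees the ray r / f radians off the axis. A picture is of the moment at which its call begins.
- env.job_done(): hands the job in; it is judged then, once.
Trained networks look in the newest picture that a camera, given by its name, has taken for a name from the list of things; names that differ only in an ending like _2 or _b are one class to them, and where a whole thing is asked for, a point or a joint stands for the part that bears it (a point fixed in the world has none). Each returns a list of dicts, best first, with "confidence" (0 to 1); they miss things now and then, are a little off and sometimes report something else, mostly with a low value. They report only what shows in the picture. A call takes as long as a camera call. They do not tell look-alikes from the thing itself.
- spot_in(camera, target): "bbox" ([left, top, right, bottom] in pixels, round what is visible of it).
- mark_of(camera, target): "uv" ([column, row] in pixels: a listed point, or the origin of a listed thing).
The state is a dict: "t": time; "joints": joint angles; "qvel": joint speeds; "tau": joint torques, N m; "eef_pos": TCP position; "tcp_rot": TCP orientation; "ft_force": force on the tool from outside, world axes, zero at the start; "moment": the same for the moment, N m; "opening": opening from 0.0 (shut) to 1.0 (fully open); "grip_force": force on a finger pad.
Only numpy, scipy, OpenCV 4.12 (cv2) and the standard library are available. Lean on these libraries where they do the work, as an engineer would, in place of code of your own. Each camera call takes 0.05 s, during which the arm holds its last target. There are 200 camera calls.

TASK

Three small broken pieces of unglazed pottery (a base chip, a curved rim chip and a snapped-off handle) lie on the raised ware board: sweep them with your fingertips along the board and off its end into the empty steel tray, so that all three lie in that tray. Push them only, never pick them up or carry them, and let none drop into the other tray, which holds test tiles. Leave the small cup and the kiln prop that stand among them on the board where they are.

Things in the scene. Friction and masses are not known exactly. Their poses are not given: they have to be found in the camera images.
- board: the dark wooden ware board on two wooden bearers, fixed: 260 mm along its x, 280 mm along its y, its bare flat top 90 mm above its origin (origin at table height under its centre). No rims; its two ends are at y = +140 and -140 mm in its own frame, the board itself is 18 mm thick and overhangs the bearers. A tray stands under each end; which tray is at which end varies
- scrap_tray: the EMPTY steel tray, fixed, at one end of the board (centre 193 mm from the board's centre, along the board's +y or -y, axes parallel to the board's): 260 mm along x, 130 mm along y, 45 mm high, walls and floor 4 mm; origin at the centre of its underside, at table height. Its near wall is tucked 12 mm under the end of the board, so what is pushed off that end falls in; its rim is 45 mm below the board's top
- tile_tray: an equal steel tray, fixed, at the other end of the board, with eight square glaze test tiles lying in it (all below the rim); same origin. Nothing may drop into it
- base_shard: broken base chip, pale unglazed bisque, an irregular flat piece about 43 x 31 mm, 12 mm thick, 20-45 g; origin at its middle, half-way up, and z up while it lies flat as at the start. Lies loose on the ware board in any yaw
- rim_shard: broken rim chip, pale unglazed bisque, a curved piece about 60 mm long, 20 mm across, 16 mm high, 20-45 g; origin at its middle, half-way up, and z up while it lies flat as at the start. Lies loose on the ware board in any yaw
- handle_shard: snapped-off jug handle, pale unglazed bisque, a C of 14 mm round bar about 50 x 37 mm overall, 14 mm high, 20-45 g; origin at its middle, half-way up, and z up while it lies flat as at the start. Lies loose on the ware board in any yaw. Two of the three pieces lie along one long side of the board, at least 90 mm apart along y, the third along the other side (about 77 mm either side of the board's middle line x = 0); which is which varies
- cup: small bisque cup, loose, 52 mm across, 45 mm high, standing near the board's middle line x = 0; origin at the centre of its underside. Leave it alone
- prop: kiln prop, a loose spool-shaped post 34 mm across, 40 mm high, standing near the board's middle line x = 0; origin at the centre of its underside. Leave it alone
Not all that is in view belongs to the job. Leave any yellow look-alike of the rim_shard alone.

How it is judged:
By the outcome, as a careful person would: the job done as asked, in the order asked, and still so for the second after the job is handed in, with the robot touching nothing.
It also fails if it takes over 72 s, if anything falls off the work surface, if the arm or the gripper's body presses on something with over 40 N, if the wrist force passes 120 N, or if a joint passes its speed limit or range.

## Working session

There is one attempt and no reset: what is moved stays moved. The work goes in short steps, Python scripts to look and compute and a tool call to move; the robot and the scene stay as the last step left them, time stands still between calls to the robot, and variables do not carry over. Pictures are saved under pics/ and viewed, at most 10 in all, crops included, and the job is handed in when it is done.

Besides the shell and the picture viewer there is one more tool, called after ">>>" as name(argument=value, ...), one argument or row to a line, values as JSON. step_arm: Moves the arm, as the interface text tells. Its arguments: {"type":"object","properties":{"increments":{"type":"array"},"fingers":{"type":"number"}},"required":["increments"]}

```bash
mkdir -p pics
cat > h.py <<'E'
import numpy as np, cv2
from cell import state, imaging, env, spot_in, mark_of
def world(im,uv,z=None):
    K=np.array(im["intrinsics"]);T=np.linalg.inv(np.array(im["camera_from_world"]))
    u,v=uv; d=np.array([(u-K[0,2])/K[0,0],-(v-K[1,2])/K[1,1],-1.])
    o=T[:3,3]; r=T[:3,:3]@d
    if z is None:
        s=float(im["z_map"][int(round(v)),int(round(u))])
    else: s=(z-o[2])/r[2]
    return o+s*r
E
python3 - <<'E'
from h import *
s=state(); print({k:np.round(s[k],3).tolist() for k in s})
for c in ["top","side"]:
    im=imaging.read_camera(c); cv2.imwrite(f"pics/{c}0.png",im["color"][:,:,::-1])
    for n in ["board","scrap_tray","tile_tray","base_shard","rim_shard","handle_shard","cup","prop"]:
        for m in mark_of(c,n)[:3]:
            p=m["uv"]; print(c,n,round(m["confidence"],2),np.round(p),np.round(world(im,p)), np.round(world(im,p,97)))
E
```

```text
{'t': 0.0, 'joints': [1.036, 0.492, 1.559, -0.0, 1.092, -0.106], 'qvel': [-0.001, 0.002, 0.002, 0.0, 0.0, -0.002], 'tau': [0.001, -61.265, -25.818, 0.069, 0.048, -0.0], 'eef_pos': [259.716, 568.214, 214.058], 'tcp_rot': [-3.14, -0.0, 2.713], 'ft_force': [-0.15, 0.227, -0.596], 'moment': [-0.018, -0.023, 0.04], 'grip_force': 0.0, 'opening': 1.004}
top board 0.65 [313. 188.] [552.  28.  89.] [551.  28.  97.]
top scrap_tray 0.82 [398. 192.] [ 562. -161.    5.] [ 547. -142.   97.]
top tile_tray 0.74 [226. 186.] [567. 223.   4.] [552. 202.  97.]
top base_shard 0.51 [328. 147.] [634.   1. 104.] [636.   1.  97.]
top rim_shard 0.7 [345. 222.] [483. -35. 108.] [484. -36.  97.]
top rim_shard 0.51 [333. 281.] [361. -19.  -2.] [367. -15.  97.]
top rim_shard 0.45 [372. 291.] [ 344. -101.   16.] [351. -90.  97.]
top handle_shard 0.71 [278. 216.] [493.  97.  89.] [493.  96.  97.]
top cup 0.97 [342. 185.] [558. -31.  94.] [557. -31.  97.]
top cup 0.2 [345. 223.] [482. -35. 107.] [483. -36.  97.]
top prop 0.81 [280. 184.] [552.  92. 131.] [558.  95.  97.]
side scrap_tray 0.58 [393. 273.] [ 559. -157.    4.] [ 512. -187.   97.]
side tile_tray 0.63 [295. 162.] [517. 138.  91.] [514. 133.  97.]
side base_shard 0.56 [379. 176.] [633.  -2. 103.] [637.   1.  97.]
side rim_shard 0.82 [286. 306.] [ 344. -103.   17.] [ 328. -136.   97.]
side rim_shard 0.7 [274. 270.] [367. -19.   0.] [345. -69.  97.]
side rim_shard 0.55 [329. 220.] [482. -39. 105.] [485. -34.  97.]
side handle_shard 0.79 [293. 174.] [490. 102.  99.] [491. 103.  97.]
side cup 0.96 [357. 205.] [540. -46. 117.] [552. -35.  97.]
side prop 0.86 [322. 165.] [554.  88. 103.] [557.  93.  97.]
```

View pics/top0.png

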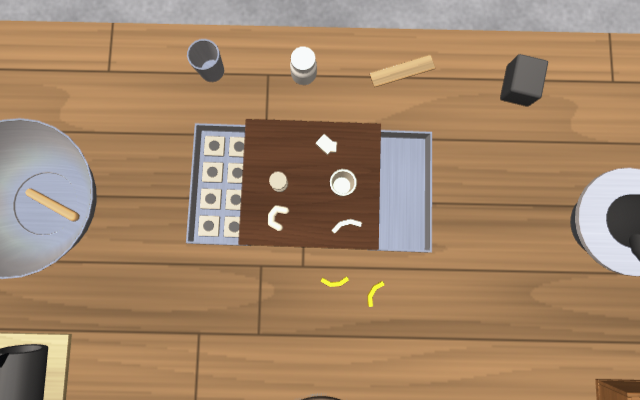

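View pics/side0.png

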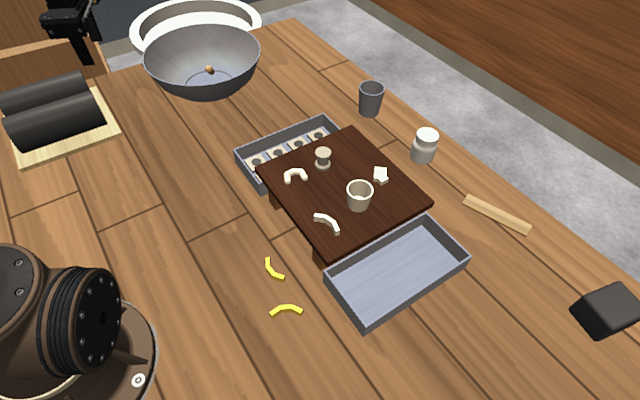

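The top view shows the empty tray at right (398,192) and the tiles at left. The base chip is at (328,147), the rim chip at (345,222), the handle at (278,216), the cup at (342,183) and the prop at (279,181). Two yellow look-alikes lie off the board. Next I need the board yaw and the pieces' extents in the board frame.

```bash
cat >> h.py <<'E'
def cloud(im):
    K=np.array(im["intrinsics"]);T=np.linalg.inv(np.array(im["camera_from_world"]))
    v,u=np.mgrid[0:400,0:640]; z=im["z_map"]
    P=np.stack([(u-K[0,2])/K[0,0]*z,-(v-K[1,2])/K[1,1]*z,-z],-1)@T[:3,:3].T+T[:3,3]
    P[z==0]=np.nan
    return P
def pieces(c="top",C=None,yaw=0):
    im=imaging.read_camera(c);P=cloud(im);g=im["color"].astype(int)
    m=(g.min(2)>140)&(P[...,2]>80)&(P[...,2]<140)&(abs(P[...,0]-552)<150)&(abs(P[...,1]-28)<150)
    n,l,st,_=cv2.connectedComponentsWithStats(m.astype(np.uint8))
    R=np.array([[np.cos(yaw),-np.sin(yaw)],[np.sin(yaw),np.cos(yaw)]])
    for i in range(1,n):
        if st[i,4]<15: continue
        Q=P[l==i]; q=(Q[:,:2]-C)@R
        print("px",st[i,:5],"world",Q[:,:2].mean(0).round(),"z",np.median(Q[:,2]).round(),"board x",q[:,0].min().round(),q[:,0].max().round(),"y",q[:,1].min().round(),q[:,1].max().round())
E
python3 - <<'E'
from h import *
im=imaging.read_camera("top");P=cloud(im)
m=(P[...,2]>78)&(P[...,2]<145)&(abs(P[...,0]-552)<200)&(abs(P[...,1]-28)<200)
Q=P[m][:,:2].astype(np.float32); r=cv2.minAreaRect(Q); print(r, np.median(P[m][:,2]))
a=np.deg2rad(r[2]); yaw=(a+np.pi/4)%(np.pi/2)-np.pi/4
print("yaw",yaw); pieces("top",np.array(r[0]),yaw)
E
```

```text
((563.38720703125, 34.00401306152344), (280.38226318359375, 260.6209716796875), 89.07572937011719) 90.45871816897386
yaw -0.016131565670936876
px [316 134  21  20 246] world [641.   3.] z 102.0 board x 59.0 102.0 y -49.0 -8.0
px [330 169  26  27 455] world [559. -30.] z 97.0 board x -30.0 31.0 y -88.0 -38.0
px [269 172  18  19 246] world [559.  97.] z 130.0 board x -21.0 11.0 y 46.0 79.0
px [268 206  21  25 250] world [492. 101.] z 103.0 board x -99.0 -52.0 y 42.0 81.0
px [332 219  30  14 159] world [480. -38.] z 106.0 board x -99.0 -71.0 y -103.0 -46.0
```

>>> step_arm(
  increments=[
    {"slide": [-0.036, -0.034, 0], "roll": 0.18},
    {"slide": [-0.076, -0.072, 0], "roll": 0.36},
    {"slide": [-0.116, -0.11, 0], "roll": 0.54},
    {"slide": [-0.156, -0.148, 0], "roll": 0.72},
    {"slide": [-0.196, -0.186, 0], "roll": 0.9},
  ],
  fingers=0.32,
)

```text
t: 1.62
eef_pos: [361.2, 316.2, 214.9]
tcp_rot: [3.141, -0.0, 1.807]
ft_force: [0.4, -0.1, -0.3]
opening: 0.529
grip_force: 0.0
```

>>> step_arm(
  increments=[
    {"slide": [-0.059, 0.009, 0], "roll": 0.13},
    {"slide": [-0.119, 0.018, 0], "roll": 0.258},
    {"slide": [-0.179, 0.027, 0], "roll": 0.258},
    {"slide": [-0.239, 0.036, 0], "roll": 0.258},
    {"slide": [-0.299, 0.044, 0], "roll": 0.258},
  ],
)

```text
t: 2.25
eef_pos: [475.7, 36.0, 214.9]
tcp_rot: [3.141, -0.0, 1.555]
ft_force: [0.9, 0.1, -0.3]
opening: 0.322
grip_force: 0.0
```

>>> step_arm(
  increments=[
    {"slide": [-0.02, 0.008, 0.02], "roll": 0},
    {"slide": [-0.02, 0.008, 0.06], "roll": 0},
    {"slide": [-0.02, 0.008, 0.09], "roll": 0},
    {"slide": [-0.02, 0.008, 0.11], "roll": 0},
    {"slide": [-0.02, 0.008, 0.11], "roll": 0},
  ],
)

```text
t: 2.88
eef_pos: [482.3, 17.9, 103.7]
tcp_rot: [-3.139, -0.0, 1.555]
ft_force: [-0.0, 0.7, -0.2]
opening: 0.317
grip_force: 0.0
```

>>> step_arm(
  increments=[
    {"slide": [0, 0, 0.004], "roll": 0},
    {"slide": [0, 0, 0.008], "roll": 0},
    {"slide": [-0.015, 0, 0.008], "roll": 0},
    {"slide": [-0.027, 0, 0.008], "roll": 0},
    {"slide": [-0.038, 0, 0.008], "roll": 0},
  ],
)

```text
t: 3.5
eef_pos: [482.2, -21.2, 96.8]
tcp_rot: [3.141, -0.0, 1.554]
ft_force: [-0.1, 0.7, 1.0]
opening: 0.321
grip_force: 0.2
```

>>> step_arm(
  increments=[
    {"slide": [-0.01, 0, 0], "roll": 0},
    {"slide": [-0.02, 0, 0], "roll": 0},
    {"slide": [-0.03, 0, 0], "roll": 0},
    {"slide": [-0.037, 0, 0], "roll": 0},
    {"slide": [-0.037, 0, 0], "roll": 0},
  ],
)

```text
t: 4.12
eef_pos: [481.7, -57.5, 96.6]
tcp_rot: [3.141, -0.0, 1.554]
ft_force: [-0.6, -0.6, 0.0]
opening: 0.32
grip_force: 0.0
```

Run:
```python
from h import *
pieces("top",np.array([563.4,34.]),-.016)
im=imaging.read_camera("side"); cv2.imwrite("pics/s1.png",cv2.resize(im["color"][130:330,200:500,::-1],None,fx=2.5,fy=2.5))
```

```text
px [316 134  21  20 252] world [641.   3.] z 102.0 board x 59.0 102.0 y -49.0 -8.0
px [269 172  18  19 263] world [558.  97.] z 130.0 board x -22.0 18.0 y 46.0 79.0
px [268 206  21  25 262] world [491. 100.] z 103.0 board x -99.0 -52.0 y 42.0 81.0
```

View pics/s1.png

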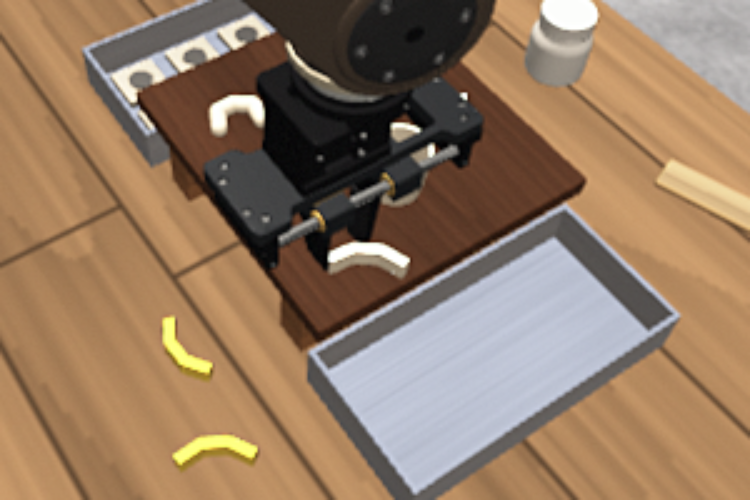

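The rim chip now lies across both fingertips at (368,258) in the crop, well clear of the cup. I'll keep pushing.

>>> step_arm(
  increments=[
    {"slide": [-0.01, 0, 0], "roll": 0},
    {"slide": [-0.021, 0, 0], "roll": 0},
    {"slide": [-0.034, 0, 0], "roll": 0},
    {"slide": [-0.047, 0, 0], "roll": 0},
    {"slide": [-0.06, 0, 0], "roll": 0},
  ],
)

```text
t: 4.85
eef_pos: [480.6, -118.1, 96.6]
tcp_rot: [-3.142, -0.0, 1.554]
ft_force: [-0.3, 0.5, -0.2]
opening: 0.322
grip_force: 0.0
```

>>> step_arm(
  increments=[
    {"slide": [-0.008, 0, 0], "roll": 0},
    {"slide": [-0.008, 0, 0], "roll": 0},
    {"slide": [-0.008, 0, -0.05], "roll": 0},
    {"slide": [-0.008, 0, -0.1], "roll": 0},
    {"slide": [0.03, 0.0, -0.11], "roll": 0},
  ],
)

```text
t: 5.48
eef_pos: [482.3, -87.8, 209.5]
tcp_rot: [3.137, 0.001, 1.553]
ft_force: [-0.4, 0.5, -0.6]
opening: 0.321
grip_force: 0.0
```

Run:
```python
from h import *
im=imaging.read_camera("side"); cv2.imwrite("pics/s2.png",cv2.resize(im["color"][130:330,200:500,::-1],None,fx=2.5,fy=2.5))
```

```text
(no output)
```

View pics/s2.png

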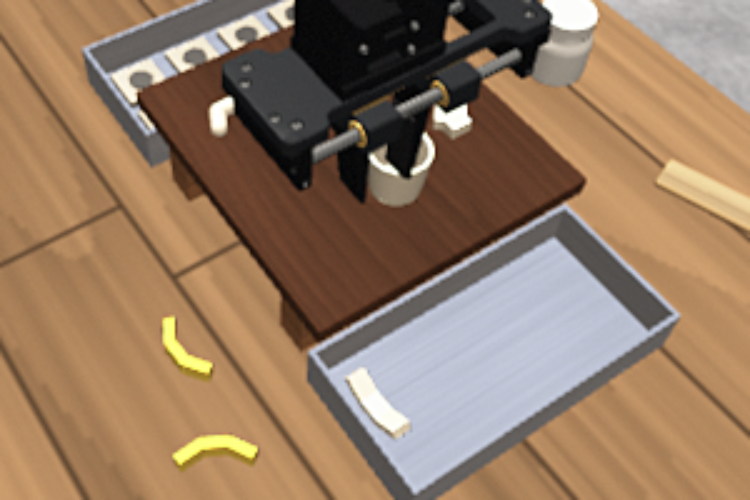

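The rim chip is in the empty tray at (378,403) in the crop. The handle is next.

>>> step_arm(
  increments=[
    {"slide": [0.05, 0.002, 0], "roll": 0},
    {"slide": [0.11, 0.004, 0], "roll": 0},
    {"slide": [0.17, 0.004, 0], "roll": 0},
    {"slide": [0.218, 0.004, 0], "roll": 0},
    {"slide": [0.226, 0.002, 0.03], "roll": 0},
  ],
)

```text
t: 6.15
eef_pos: [487.2, 142.0, 177.5]
tcp_rot: [3.138, -0.001, 1.559]
ft_force: [-0.0, -0.1, -0.4]
opening: 0.323
grip_force: 0.0
```

>>> step_arm(
  increments=[
    {"slide": [0, 0, 0.04], "roll": 0},
    {"slide": [0, 0, 0.065], "roll": 0},
    {"slide": [0, 0, 0.078], "roll": 0},
    {"slide": [0, 0, 0.082], "roll": 0},
    {"slide": [0, 0, 0.082], "roll": 0},
  ],
)

```text
t: 6.78
eef_pos: [487.0, 139.0, 95.1]
tcp_rot: [3.141, -0.0, 1.555]
ft_force: [0.6, 1.1, -0.1]
opening: 0.317
grip_force: 0.0
```

>>> step_arm(
  increments=[
    {"slide": [-0.01, 0, 0], "roll": 0},
    {"slide": [-0.022, 0, 0], "roll": 0},
    {"slide": [-0.034, 0, 0], "roll": 0},
    {"slide": [-0.046, 0, 0], "roll": 0},
    {"slide": [-0.058, 0, 0], "roll": 0},
  ],
)

```text
t: 7.4
eef_pos: [485.9, 79.9, 94.7]
tcp_rot: [3.141, -0.0, 1.554]
ft_force: [-0.6, 0.4, 1.7]
opening: 0.318
grip_force: 0.5
```

>>> step_arm(
  increments=[
    {"slide": [-0.012, 0, 0], "roll": 0},
    {"slide": [-0.024, 0, 0], "roll": 0},
    {"slide": [-0.036, 0, 0], "roll": 0},
    {"slide": [-0.045, 0, 0], "roll": 0},
    {"slide": [-0.045, 0, 0], "roll": 0},
  ],
)

```text
t: 8.02
eef_pos: [485.1, 35.3, 94.6]
tcp_rot: [-3.141, -0.0, 1.554]
ft_force: [-0.6, 0.1, -1.0]
opening: 0.321
grip_force: 0.0
```

Run:
```python
from h import *
im=imaging.read_camera("side"); cv2.imwrite("pics/s3.png",cv2.resize(im["color"][130:330,200:500,::-1],None,fx=2.5,fy=2.5))
```

```text
(no output)
```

View pics/s3.png

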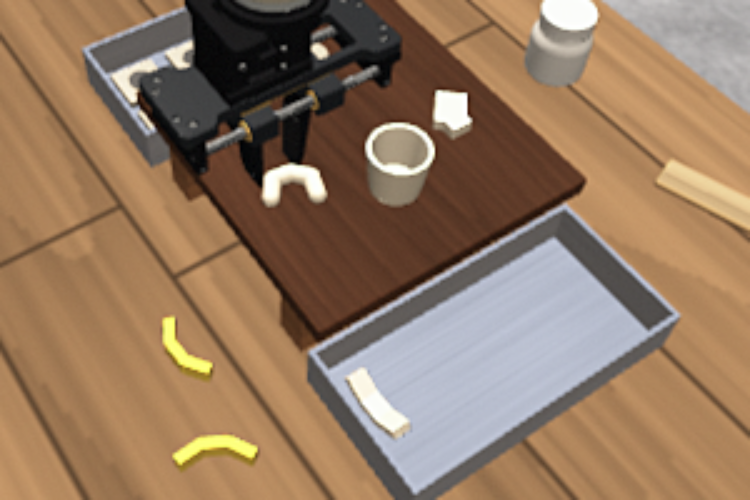

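The handle sits squarely ahead of the fingers at (293,183) in the crop and will pass clear of the cup.

>>> step_arm(
  increments=[
    {"slide": [-0.01, 0, 0], "roll": 0},
    {"slide": [-0.022, 0, 0], "roll": 0},
    {"slide": [-0.034, 0, 0], "roll": 0},
    {"slide": [-0.046, 0, 0], "roll": 0},
    {"slide": [-0.058, 0, 0], "roll": 0},
  ],
)

```text
t: 8.7
eef_pos: [484.2, -23.1, 94.6]
tcp_rot: [3.142, -0.0, 1.554]
ft_force: [-0.5, 0.6, -0.2]
opening: 0.317
grip_force: 0.1
```

>>> step_arm(
  increments=[
    {"slide": [-0.012, 0, 0], "roll": 0},
    {"slide": [-0.024, 0, 0], "roll": 0},
    {"slide": [-0.036, 0, 0], "roll": 0},
    {"slide": [-0.048, 0, 0], "roll": 0},
    {"slide": [-0.06, 0, 0], "roll": 0},
  ],
)

```text
t: 9.32
eef_pos: [483.2, -82.9, 94.6]
tcp_rot: [3.142, -0.0, 1.555]
ft_force: [0.8, 0.1, 0.4]
opening: 0.319
grip_force: 0.1
```

>>> step_arm(
  increments=[
    {"slide": [-0.012, 0, 0], "roll": 0},
    {"slide": [-0.024, 0, 0], "roll": 0},
    {"slide": [-0.037, 0, 0], "roll": 0},
    {"slide": [-0.039, 0, 0], "roll": 0},
    {"slide": [-0.039, 0, -0.03], "roll": 0},
  ],
)

```text
t: 9.95
eef_pos: [481.7, -121.0, 123.5]
tcp_rot: [-3.138, -0.002, 1.554]
ft_force: [-0.1, 0.3, 0.5]
opening: 0.321
grip_force: 0.0
```

>>> step_arm(
  increments=[
    {"slide": [0, 0, -0.04], "roll": 0},
    {"slide": [0, 0, -0.08], "roll": 0},
    {"slide": [0.03, 0.05, -0.085], "roll": 0},
    {"slide": [0.06, 0.1, -0.085], "roll": 0},
    {"slide": [0.08, 0.14, -0.085], "roll": 0},
  ],
)

```text
t: 10.58
eef_pos: [625.4, -41.7, 209.7]
tcp_rot: [3.141, -0.0, 1.556]
ft_force: [-0.0, 0.3, 1.1]
opening: 0.321
grip_force: 0.0
```

Run:
```python
from h import *
pieces("top",np.array([563.4,34.]),-.016)
im=imaging.read_camera("side"); cv2.imwrite("pics/s4.png",cv2.resize(im["color"][130:330,200:500,::-1],None,fx=2.5,fy=2.5))
```

```text
px [269 172  17  18 201] world [562.  98.] z 130.0 board x -20.0 19.0 y 48.0 80.0
```

View pics/s4.png

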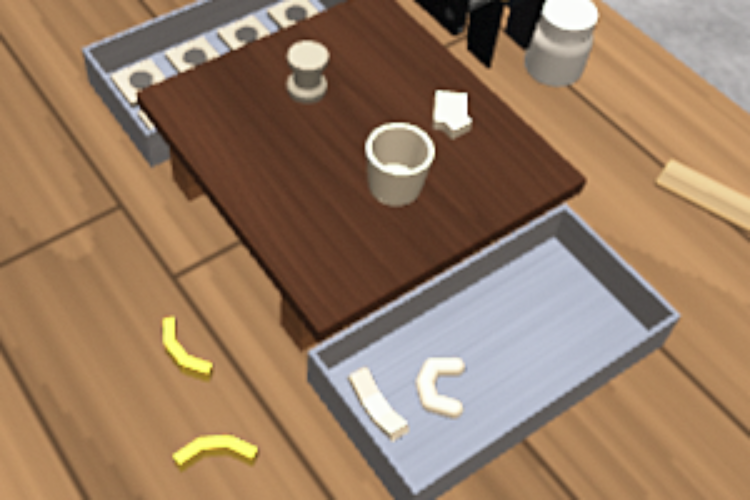

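Rim and handle are both in the tray at (378,403) and (440,385) in the crop. The cup and prop haven't moved. The base chip is last.

>>> step_arm(
  increments=[
    {"slide": [0.04, 0.01, 0], "roll": 0},
    {"slide": [0.088, 0.017, 0], "roll": 0},
    {"slide": [0.088, 0.017, 0.04], "roll": 0},
    {"slide": [0.088, 0.017, 0.075], "roll": 0},
    {"slide": [0.088, 0.017, 0.095], "roll": 0},
  ],
  fingers=0.17,
)

```text
t: 11.3
eef_pos: [641.0, 44.4, 112.8]
tcp_rot: [-3.139, -0.0, 1.555]
ft_force: [1.0, -0.8, 0.3]
opening: 0.171
grip_force: 0.0
```

>>> step_arm(
  increments=[
    {"slide": [0, 0, 0.012], "roll": 0},
    {"slide": [0, 0, 0.019], "roll": 0},
    {"slide": [-0.01, 0, 0.019], "roll": 0},
    {"slide": [-0.022, 0, 0.019], "roll": 0},
    {"slide": [-0.034, 0, 0.019], "roll": 0},
  ],
)

```text
t: 11.92
eef_pos: [641.9, 9.2, 96.2]
tcp_rot: [3.141, 0.0, 1.554]
ft_force: [0.8, 0.6, 0.3]
opening: 0.174
grip_force: 0.2
```

>>> step_arm(
  increments=[
    {"slide": [-0.012, 0, 0], "roll": 0},
    {"slide": [-0.024, 0, 0], "roll": 0},
    {"slide": [-0.036, 0, 0], "roll": 0},
    {"slide": [-0.042, 0, 0], "roll": 0},
    {"slide": [-0.042, 0, 0], "roll": 0},
  ],
)

```text
t: 12.55
eef_pos: [641.0, -32.0, 95.5]
tcp_rot: [-3.141, -0.0, 1.554]
ft_force: [0.4, 0.2, 0.0]
opening: 0.171
grip_force: 0.0
```

Run:
```python
from h import *
im=imaging.read_camera("side"); cv2.imwrite("pics/s5.png",cv2.resize(im["color"][130:330,200:500,::-1],None,fx=2.5,fy=2.5))
```

```text
(no output)
```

View pics/s5.png

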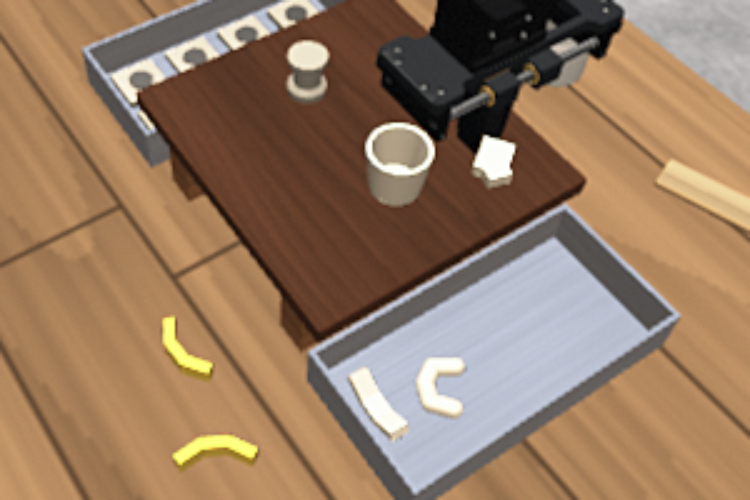

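The base chip is centred ahead of the fingers at (495,162). I'll push on to Y≈-120.

>>> step_arm(
  increments=[
    {"slide": [-0.01, 0, 0], "roll": 0},
    {"slide": [-0.022, 0, 0], "roll": 0},
    {"slide": [-0.034, 0, 0], "roll": 0},
    {"slide": [-0.046, 0, 0], "roll": 0},
    {"slide": [-0.058, 0, 0], "roll": 0},
  ],
)

```text
t: 13.22
eef_pos: [640.1, -90.6, 95.7]
tcp_rot: [3.142, -0.0, 1.555]
ft_force: [-0.7, 1.1, 0.6]
opening: 0.168
grip_force: 0.3
```

>>> step_arm(
  increments=[
    {"slide": [-0.012, 0, 0], "roll": 0},
    {"slide": [-0.024, 0, 0], "roll": 0},
    {"slide": [-0.034, 0, 0], "roll": 0},
    {"slide": [-0.034, 0, 0], "roll": 0},
    {"slide": [-0.034, 0, -0.03], "roll": 0},
  ],
)

```text
t: 13.85
eef_pos: [638.6, -123.2, 124.0]
tcp_rot: [-3.138, -0.001, 1.555]
ft_force: [0.7, 1.2, 1.2]
opening: 0.168
grip_force: 0.0
```

>>> step_arm(
  increments=[
    {"slide": [0, 0, -0.04], "roll": 0},
    {"slide": [0, 0, -0.08], "roll": 0},
    {"slide": [0.05, 0, -0.11], "roll": 0},
    {"slide": [0.1, 0, -0.11], "roll": 0},
    {"slide": [0.12, 0, -0.11], "roll": 0},
  ],
)

```text
t: 14.48
eef_pos: [641.3, -1.0, 236.1]
tcp_rot: [3.141, -0.0, 1.557]
ft_force: [0.3, 0.1, 0.1]
opening: 0.171
grip_force: 0.0
```

Run:
```python
from h import *
im=imaging.read_camera("side"); cv2.imwrite("pics/s6.png",cv2.resize(im["color"][130:330,200:500,::-1],None,fx=2.5,fy=2.5))
```

```text
(no output)
```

View pics/s6.png

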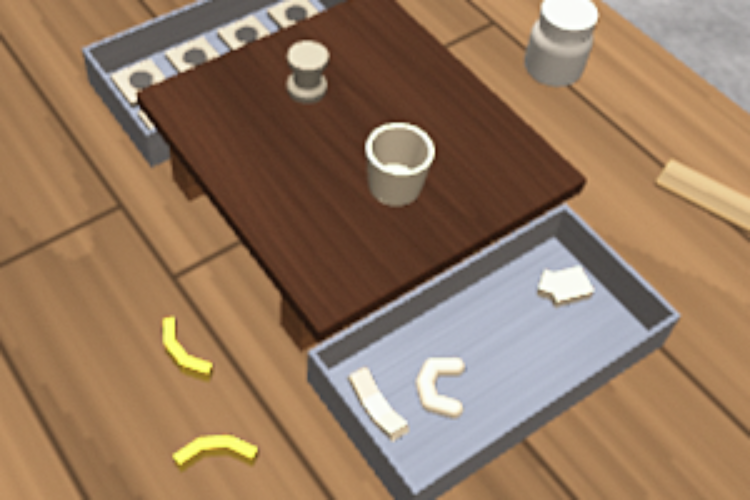

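All three pieces lie in the empty tray: base (567,284), handle (440,385) and rim (378,403). The cup and prop are unmoved.

```bash
python3 -c "
from cell import env
print(env.job_done())"
```

```text
the job is handed in; nothing more can be done
None
```

I swept all three shards into the empty steel tray, left the cup, prop, tiles and yellow look-alikes where they were, and handed the job in at about 14.5 s; it returned no verdict.

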